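# Egg into the drying cradle, shelf lamp on

### The job

Put the papier-mache egg to dry: lay it lengthwise on the two rails of the drying cradle and let it settle there (set it down, do not drop it), and switch on the shelf lamp by pushing up the hanging lobe of the rocker switch, which sits under the front lip of the lamp shelf below the grey cover with the amber pilot lens. The wooden clay paddle reaches under the lip for you, either end first; leave it lying back in the notches of its rest, and leave everything else standing where it is.

Things in the scene. Friction and masses are not known exactly. Their poses are not given: they have to be found in the camera images.
- egg: Plaster-coloured papier-mache egg, 84 mm long, 58 mm thick, 75 to 150 g, at first lying on its side on a fixed cardboard ring (56 mm across, 30 mm high). Origin on its long axis close to the thickest part (blunt end 40 mm to -x, narrow end 44 mm to +x); its x axis is the long axis, level within a few degrees. Any heading; it may be rolled about its long axis.
- cradle: Fixed plywood drying cradle, base 100 x 160 x 12 mm, with two round wooden rails 16 mm thick running along its y axis, rail centres at x = -18 and +18 mm and 40 mm above the table, between two end boards (at y = -75 and +75 mm, 12 mm thick, 84 mm wide, tops 55 mm above the table). Origin on the table at its centre, z up. An egg lying along the rails has its origin at x = 0 and about 72 mm above the table.
- lamp_shelf: Fixed lamp shelf standing on the table across the far side of the work area: white board 640 mm wide (along y) and 180 mm deep (along x) on side panels, with an aluminium front lip 10 mm thick. Origin on the table straight below the middle of the lip's front face; x points into the shelf, away from the robot; z up. Lip: lower edge 165 mm, upper edge 205 mm above the table. Below the lip the front is open.
- switch: The lamp switch, somewhere along the shelf behind the lip. Origin on the table, in the plane of the lip's front face, straight below the middle of the switch; axes as the shelf's. Its grey cover (46 x 94 x 12 mm) is on top of the shelf, centred 34 mm behind the lip's front face; the amber lens on the cover is over the +y lobe. The rocker, on the underside, is centred 30 mm behind the lip's front face, 32 mm in x by 76 mm in y.
- lobe (a point): Underside of the rocker, middle of the +y lobe (left from the robot), which hangs down while off: 30 mm behind the lip's front face, 26 mm to the switch's +y, 145 mm above the table off, 155 mm on. A level 16 mm bar pushing up here meets it with its upper side at 143 mm and has it fully on at 154 mm, 11 mm below the lip; a held paddle gives a few mm, so follow the joint or push till it stops.
- rocker (a joint): Angle of the rocker: 0 off (+y lobe hanging), 0.4 rad fully on (+y lobe up). About 1 to 2 N straight up at the lobe turns it, and it stays where it is left.
- paddle: Wooden clay paddle, 200 mm long, 42 to 84 g, at first in its rest. Origin half way along, on the handle's axis, z up. x along the length: square handle 16 x 16 mm from x = -100 to +30 mm, flat blade 28 mm wide (y) and 10 mm thick (z) from +30 to +100 mm. Balance point about x = +2 mm. Free to be gripped across the handle from x = -45 to +25 mm.
- paddle_rest: Fixed dark wooden rest, base 170 x 66 x 12 mm, with two notched uprights, 14 mm thick, across its x axis: at x = -60 mm for the handle (notch 21 mm wide, floor 42 mm above the table) and at x = +68 mm for the blade (notch 33 mm wide, floor 45 mm above the table); the notch sides flare and rise 15 mm above the floors. Origin on the table at its centre. The paddle lies in it with its x axis along the rest's x axis, blade to +x, its origin 50 mm straight above the rest's origin.
- tall_tube: Upright cardboard tube, 52 mm across, 145 mm high, origin at its foot; stands under or by the shelf's lip beside the switch. Leave it alone.
- jar: Clear lidded jar, 60 mm across, 130 mm high, origin at its foot; stands on the other side of the switch. Leave it alone.
- tape_roll: Roll of paper tape lying flat, 84 mm across, 30 mm high, origin at its underside. Leave it alone.
- tub: Small white open tub, 66 mm across, 60 mm high, origin at its underside. Leave it alone.
- pail: White open pail, 120 mm across, 120 mm high, origin at its underside. Leave it alone.
- clear_box: Clear open box, 150 x 110 x 60 mm, origin at its underside. Leave it alone.
- scraper_block: Cork sanding block 75 x 50 x 35 mm, origin at its underside. Leave it alone.
Not all that is in view belongs to the job. What is shaped like the paddle_rest but blue is not meant.

How it is judged:
By the outcome, as a careful person would: the job done as asked, in the order asked, and still so for the second after the job is handed in, with the robot touching nothing.
It also fails if it takes over 67 s, if anything falls off the work surface, if the arm or the gripper's body presses on something with over 40 N, if the wrist force passes 120 N, or if a joint passes its speed limit or range.

### The arm

A 6-joint arm with a two-finger parallel gripper is mounted at the origin on the work surface. World frame = base frame: x ahead of the robot, y to its left, z up, the work surface at z = 0. Lengths are in m, angles in rad, forces in N, time in s.
With the tool pointing down it reaches from about 0.3 to 0.875 m from the base axis. Payload 6.4 kg.
Tool frame: the origin (TCP) lies midway between the tips of the shut fingers; the grasp point (between the pads) lies 19 mm behind it; z points along the fingers, y is the direction in which the jaws open and shut (so a half turn about z gives the same grasp; the last joint's range is limited). The gripper opens to 85 mm and grips with 20 to 120 N. Pads are 22 mm wide; open, the fingers measure 114 mm over their backs; the gripper's body (76 mm by 85 mm) begins 54 mm behind the grasp point. The pads swing forward as they close: fully open they stand 13 mm farther back than shut.
Start: joints at [-1.323, 0.181, 1.607, -0, 1.354, -0.206], TCP at [0.252, -0.517, 0.231] pointing down, gripper open.
Joint ranges: [-2.99, 2.99], [-0.89, 2.07], [0.3, 2.58], [-1.14, 4.28], [0, 2.63], [-3.12, 3.12]. Speed limits (rad/s): [2.57, 2.57, 3.01, 3.14, 3.14, 3.14].

### API

Orientations are given as a unit quaternion [w, x, y, z].
In Python, from bench import ctrl gives the robot as it stands. The module is installed in compiled form; this text tells all that it offers.
- The arm moves only by the tool arm_command, never from a script. Its argument "plan" is one flat list of numbers, 4 for each row, row after row: the shift along the tool's x, y, z in mm, then the turn about the tool's z in rad. A call has 1 to 20 rows; each row shifts and turns the commanded pose from where the row before left it, along the tool's axes as they then stand; what a row does not reach is not made up. A row lasts 1/10 s, in which the tool goes at most 50 mm and 8.59 degrees, less where a joint would pass 70% of its speed; a pose out of reach is approached as far as the arm can. A call is refused whole if a number of a shift passes 50 or a number of a turn 0.15, either way. A call with a gripper value outside its range is refused whole. "grip" is the opening, from 0 (shut) to 1 (fully open), set as the call begins (left out, the last holds). The fingers move at their own pace and stop on an object; the grip force is fixed at half the most. Time passes only in rows, so rows that do not move let the fingers close. It gives the time, the measured TCP pose, the force and the opening at its end, in the units of the state.
- ctrl.get_obs(): the state, without advancing time (a new reading comes with each control period).
- ctrl.camera(name): name is "side" or "top" or "wrist"; returns a dict with "color" (480x640x3 uint8, red, green, blue), "camera_matrix" (3x3 intrinsics, pixels), "eye" and "attitude" of the camera in the world; the wrist camera has in their place "T_tool_cam" (4x4, takes a point from camera to tool coordinates, whose origin is the TCP and whose axes are the flange's). Camera axes: x right, y up, looking along -z (the intrinsics and any distortion apply to the point x, -y, -z); pixel columns grow to the right and rows downward; lengths in m; the calibration is good to about 2 mm. A picture is of the moment at which its call begins: read the wrist's pose just before it. There is no depth.
- ctrl.hand_in(): hands the job in, once; it reports no verdict.
The state is a dict: "time_s": time; "q": joint angles; "dq": joint speeds; "joint_efforts": joint torques, N m; "eef_pos": TCP position; "eef_rot": TCP orientation; "wrist_force": force on the tool from outside, world axes, zero at the start; "torque": the same for the moment, N m; "opening": opening from 0.0 (shut) to 1.0 (fully open).
Only numpy, scipy, OpenCV 4.12 (cv2) and the standard library are available. Lean on these libraries where they do the work, as an engineer would, in place of code of your own. Each camera call takes 0.05 s, during which the arm holds its last target. There are 200 camera calls.

## Working session

There is one attempt and no reset: what is moved stays moved. The work goes in short steps, Python scripts to look and compute and a tool call to move; the robot and the scene stay as the last step left them, time stands still between calls to the robot, and variables do not carry over. Pictures are saved under pics/ and viewed, about 8 in all and at most 12, crops included, and the job is handed in when it is done.

Besides the shell and the picture viewer there is one more tool, called after "Call:" as name(argument=value, ...) on one line, values as JSON. arm_command: Moves the arm, as the interface text tells. Its arguments: {"type":"object","properties":{"plan":{"type":"array","items":{"type":"number"}},"grip":{"type":"number"}},"required":["plan"]}

```bash
mkdir -p pics; cat > h.py <<'E'
import numpy as np, cv2
from bench import ctrl
from scipy.spatial.transform import Rotation as R
def rot(a):
    a=np.array(a,float)
    return a if a.shape==(3,3) else R.from_quat(a.ravel()[[1,2,3,0]]).as_matrix()
def snap(n,fn=None):
    o=ctrl.get_obs(); c=ctrl.camera(n); K=np.array(c['camera_matrix'])
    if 'eye' in c: Rm=rot(c['attitude']); e=np.array(c['eye'])
    else:
        T=np.array(c['T_tool_cam']); Rt=rot(o['eef_rot']); Rm=Rt@T[:3,:3]; e=Rt@T[:3,3]+np.array(o['eef_pos'])
    if fn: cv2.imwrite('pics/'+fn,c['color'][:,:,::-1])
    d={k:v for k,v in c.items() if k!='color'}
    np.savez('pics/%s.npz'%n,K=K,R=Rm,e=e,im=c['color'])
    return c['color'],K,Rm,e,d
def load(n):
    z=np.load('pics/%s.npz'%n); return z['im'],z['K'],z['R'],z['e']
def ray(K,Rm,u,v):
    d=np.linalg.inv(K)@[u,v,1]; d=Rm@(d*[1,-1,-1]); return d/np.linalg.norm(d)
def onz(cam,u,v,z):
    _,K,Rm,e=cam[:4]; d=ray(K,Rm,u,v); return (e+d*(z-e[2])/d[2]).round(4)
def proj(cam,p):
    _,K,Rm,e=cam[:4]; c=Rm.T@(np.array(p)-e); q=K@(c*[1,-1,-1]); return (q[:2]/q[2]).round(1)
E
python3 - <<'E'
from h import *
for n in('top','side','wrist'):
    r=snap(n,n+'0.png'); print(n,r[4])
print(ctrl.get_obs())
E
```

```text
top {'camera_matrix': array([[618.53576496,   0.        , 315.30123817],
       [  0.        , 618.53576496, 236.35634962],
       [  0.        ,   0.        ,   1.        ]]), 'eye': array([ 0.36109148, -0.0086657 ,  1.9120216 ]), 'attitude': array([ 0.71474053,  0.02248481, -0.02427993, -0.69860639])}
side {'camera_matrix': array([[509.99669186,   0.        , 316.37894914],
       [  0.        , 509.99669186, 235.7210683 ],
       [  0.        ,   0.        ,   1.        ]]), 'eye': array([0.08345621, 0.96200939, 0.70700708]), 'attitude': array([-0.16550538, -0.09397735,  0.49250209,  0.8492455 ])}
wrist {'camera_matrix': array([[366.86404901,   0.        , 320.4098445 ],
       [  0.        , 366.86404901, 236.60939559],
       [  0.        ,   0.        ,   1.        ]]), 'T_tool_cam': array([[ 5.52437978e-04,  9.44593000e-01,  3.28243446e-01,
         8.42700054e-02],
       [ 9.99999833e-01, -4.66022407e-04, -3.41930308e-04,
        -3.29267610e-04],
       [-1.70016175e-04,  3.28243580e-01, -9.44593099e-01,
        -1.41389567e-01],
       [ 0.00000000e+00,  0.00000000e+00,  0.00000000e+00,
         1.00000000e+00]])}
{'time_s': 0.15, 'q': array([-1.32328730e+00,  1.81410008e-01,  1.60777371e+00, -4.75706439e-05,
        1.35377494e+00, -2.06320358e-01]), 'dq': array([-0.00045913, -0.00199842, -0.00331412, -0.00099806, -0.00085855,
       -0.00061147]), 'joint_efforts': array([ 9.98071409e-04, -4.45256567e+01, -3.51695967e+01, -3.02597700e-04,
        5.74067730e-03,  1.75837397e-05]), 'eef_pos': array([ 0.25197269, -0.51638429,  0.23057104]), 'eef_rot': array([-6.82379116e-04,  9.74363757e-01,  2.24977336e-01, -3.72839459e-05]), 'wrist_force': array([-0.26563861,  0.0573868 , -0.40429589]), 'torque': array([-0.02367211,  0.00372406,  0.00194212]), 'opening': 1.0019759840035165}
```

View pics/top0.png

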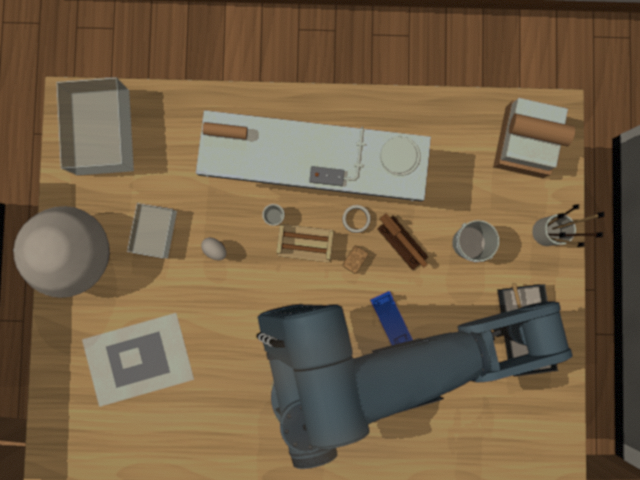

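View pics/side0.png

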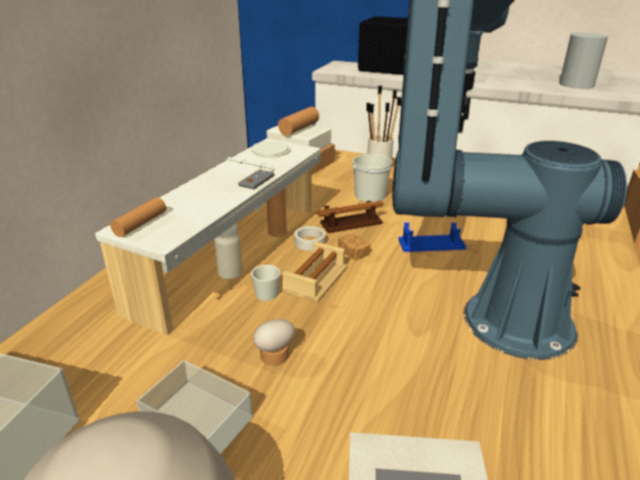

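The top view shows the egg at (214,248), the cradle at (306,243) and the grey cover at (327,175). Two things are shaped like the rest: the dark brown one with a paddle at (402,242), which fits, and the blue decoy at (392,318). Next I'll confirm this in one enlarged montage.

```bash
python3 - <<'E'
from h import *
t=load('top')[0]; s=load('side')[0]
def c(im,x,y,w,h,k): return cv2.resize(im[y:y+h,x:x+w],(400,300),interpolation=cv2.INTER_CUBIC)
m=np.vstack([np.hstack([c(t,362,205,80,60*1,5),c(t,290,155,80,60,5)]),np.hstack([c(t,190,215,160,60*2,1),c(s,200,160,200,150,2)])])
cv2.imwrite('pics/m1.png',m[:,:,::-1])
E
```

```text
(no output)
```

View pics/m1.png

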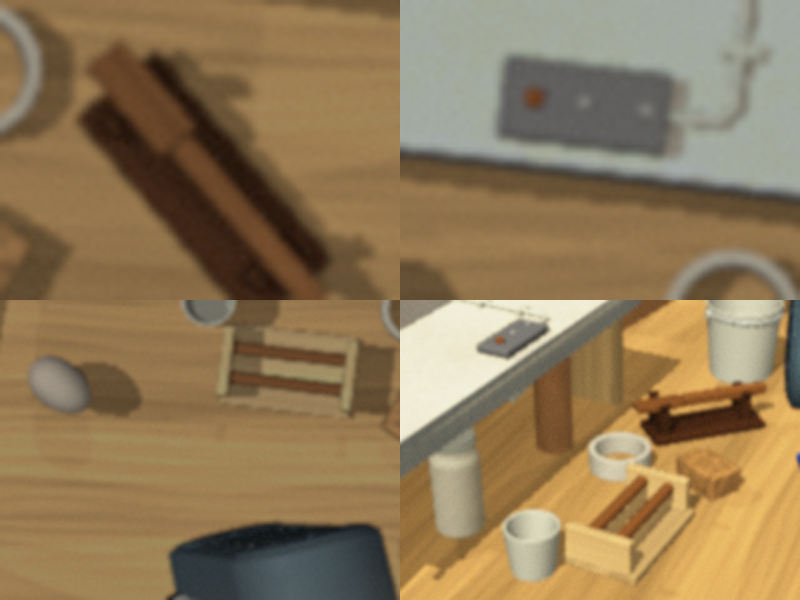

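The montage confirms the targets:
- The paddle is in the dark rest, with its blade end at the upper left, top px (383,216), towards the shelf.
- The amber lens is at (317,174), on the left (+y) end of the cover.
- The egg's long axis runs from upper left to lower right, at (214,248).
- The brown tube and the jar stand either side of the switch, under the lip.

Next come the coarse positions.

```bash
python3 - <<'E'
from h import *
T=load('top'); S=load('side')
def big(m,x0,y0,x1,y1):
    z=np.zeros_like(m,np.uint8); z[y0:y1,x0:x1]=m[y0:y1,x0:x1]
    n,l,st,c=cv2.connectedComponentsWithStats(z); k=1+st[1:,4].argmax(); return (l==k).astype(np.uint8)
def info(m):
    ct=max(cv2.findContours(m,0,1)[0],key=cv2.contourArea); return cv2.minAreaRect(ct)
hsv=cv2.cvtColor(T[0],cv2.COLOR_RGB2HSV); hs=cv2.cvtColor(S[0],cv2.COLOR_RGB2HSV)
for nm,uv in dict(egg=(214,248),wood=(225,262),cover=(327,180),shelf=(300,165),lens=(317,174),pad=(390,224)).items(): print(nm,hsv[uv[1],uv[0]])
print('egg side',hs[333,274],hs[320,300])
me=big((hsv[...,1]<75)&(hsv[...,2]>60),195,228,235,270); r=info(me); print('egg top',r); 
box=cv2.boxPoints(r); print([onz(T,*p,.05) for p in box])
ms=big((hs[...,1]<75)&(hs[...,2]>60),245,310,305,360); rs=info(ms); print('egg side',rs)
e1,d1=T[3],ray(T[1],T[2],*r[0]); e2,d2=S[3],ray(S[1],S[2],*rs[0])
A=np.stack([d1,-d2],1); k=np.linalg.lstsq(A,e2-e1,rcond=None)[0]; print('egg tri',e1+k[0]*d1,e2+k[1]*d2)
print('cover',onz(T,327,176,.22),'lens',onz(T,316.8,174.4,.222))
for u in((210,179),(290,185),(370,194),(425,199.5)): print('lip',onz(T,*u,.205))
b=onz(T,383.2,216.4,.05);j=onz(T,398,234,.05);h=onz(T,426,264,.05); print('paddle',b,j,h,np.linalg.norm(b-h),np.linalg.norm(b-j),np.arctan2(*(b-h)[[1,0]]))
# cradle end-board tops crop3: left (228,328)-(225,395?) right (352,340)-(348,412)
f=lambda x,y:onz(T,190+x/2.5,215+(y-300)/2.5,.055)
L=[f(227,330),f(226,395)];Rr=[f(352,340),f(346,414)];print('cradle',L,Rr,np.mean(L+Rr,0),np.linalg.norm(np.mean(L,0)-np.mean(Rr,0)),(np.mean(L,0)-np.mean(Rr,0)))
E
```

```text
egg [ 18  42 151]
wood [ 17 126 148]
cover [10  8 97]
shelf [ 48  18 169]
lens [ 12 174 104]
pad [ 13 154 104]
egg side [ 20  46 229] [ 18 155 201]
egg top ((213.46148681640625, 248.80764770507812), (26.625612258911133, 18.027755737304688), 33.6900634765625)
[array([0.4384, 0.3421, 0.05  ]), array([0.4844, 0.3136, 0.05  ]), array([0.4413, 0.2454, 0.05  ]), array([0.3955, 0.274 , 0.05  ])]
egg side ((273.6500244140625, 334.45001220703125), (28.460494995117188, 40.79337692260742), 71.56504821777344)
egg tri [0.43960348 0.2926713  0.05662908] [0.43909482 0.292456   0.05657259]
cover [ 0.6408 -0.0402  0.22  ] lens [ 0.6443 -0.0119  0.222 ]
lip [0.6273 0.2847 0.205 ]
lip [0.6157 0.0619 0.205 ]
lip [ 0.5956 -0.161   0.205 ]
lip [ 0.5838 -0.3141  0.205 ]
paddle [ 0.5497 -0.2159  0.05  ] [ 0.4973 -0.2614  0.05  ] [ 0.4088 -0.347   0.05  ] 0.19245783953894938 0.06939747834035467 0.7493843296500711
cradle [array([0.51  , 0.0925, 0.055 ]), array([0.4317, 0.0917, 0.055 ])] [array([ 0.5014, -0.0583,  0.055 ]), array([ 0.4122, -0.0529,  0.055 ])] [0.463825 0.01825  0.055   ] 0.14836674998125424 [0.01405 0.1477  0.     ]
```

Call:
arm_command(plan=[30.8,-38,1.8,0,30.8,-38,1.8,0,30.8,-38,1.8,0,30.8,-38,1.8,0,30.8,-38,1.8,0,30.8,-38,1.8,0,30.8,-38,1.8,0,30.8,-38,1.8,0,30.8,-38,1.8,0,30.8,-38,1.8,0,30.8,-38,1.8,0,30.8,-38,1.8,0,30.8,-38,1.8,0,30.8,-38,1.8,0,30.8,-38,1.8,0,30.8,-38,1.8,0,30.8,-38,1.8,0,0,0,0,-0.145,0,0,0,-0.145,0,0,0,-0.145], grip=1)

```text
time_s: 2.15
eef_pos: [0.439, 0.2939, 0.2]
eef_rot: [-0.0, 0.901, 0.433, -0.001]
wrist_force: [-0.2, 0.7, 0.2]
opening: 0.998
```

Call:
arm_command(plan=[0,0,0,-0.118,0,0,0,0,0,0,0,0])

```text
time_s: 2.45
eef_pos: [0.4394, 0.2933, 0.2005]
eef_rot: [-0.0, 0.877, 0.481, -0.0]
wrist_force: [1.5, -0.4, -1.1]
opening: 0.999
```

```bash
cat >> h.py <<'E'
def pose():
    o=ctrl.get_obs(); M=rot(o['eef_rot']); return np.array(o['eef_pos']),np.arctan2(M[1,0],M[0,0]),M,o
def togo(p,head=None):
    q,h,M,o=pose(); print('t',round(o['time_s'],2),'tcp',q.round(4),'head',round(h,3),'F',np.round(o['wrist_force'],1),'op',round(o['opening'],3),'| shift mm',(M.T@(np.array(p)-q)*1000).round(1),'turn',None if head is None else round((h-head+np.pi)%(2*np.pi)-np.pi,3))
E
python3 - <<'E'
from h import *
W=snap('wrist','w1.png')
togo([.4395,.2925,.04],1.007)
hsv=cv2.cvtColor(W[0],cv2.COLOR_RGB2HSV); u,v=proj(W,[.4395,.2925,.057]).astype(int);print(u,v,hsv[v,u])
m=((hsv[...,1]<75)&(hsv[...,2]>60)).astype(np.uint8); n,l,st,c=cv2.connectedComponentsWithStats(m); k=l[v,u]; print(st[k],c[k])
ct=max(cv2.findContours((l==k).astype(np.uint8),0,1)[0],key=cv2.contourArea);el=cv2.fitEllipse(ct);print(el)
print('ctr',onz(W,*el[0],.057)); a=np.deg2rad(el[2]+90); s=el[1][1]/2
p=onz(W,el[0][0]+s*np.cos(a),el[0][1]+s*np.sin(a),.057);q=onz(W,el[0][0]-s*np.cos(a),el[0][1]-s*np.sin(a),.057);print(p,q,np.linalg.norm(p-q),np.arctan2(*(p-q)[[1,0]]))
E
```

```text
t 2.5 tcp [0.4394 0.2932 0.2006] head 1.004 F [-0.2 -0.2 -0.3] op 0.998 | shift mm [ -0.6   0.5 160.6] turn -0.003
321 220 [ 19  36 148]
[ 288  169   71  100 5515] [322.83046238 217.72058024]
((322.85107421875, 217.63778686523438), (69.6055908203125, 98.81085205078125), 4.911193370819092)
ctr [0.4415 0.2939 0.057 ]
[0.4153 0.2592 0.057 ] [0.4654 0.3255 0.057 ] 0.08310054151448112 -2.2179075282081806
```

View pics/w1.png

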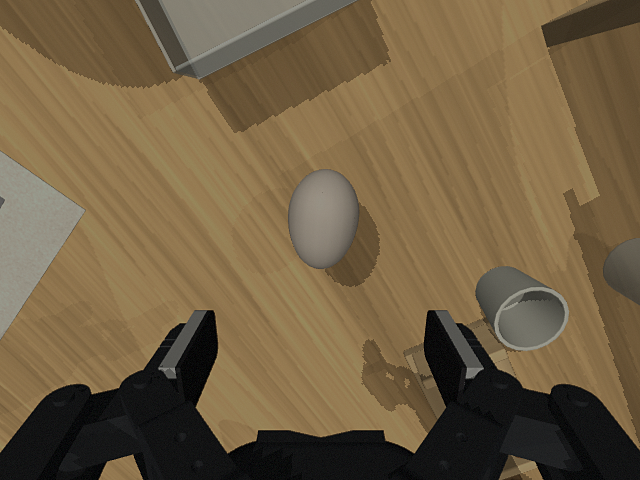

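The egg is centred at px (323,218). It measures 83 mm long (84 expected) with a heading of 0.92 rad, and it sits midway between the open fingers.

Call:
arm_command(plan=[1.2,1,0,0.08,0,0,30,0,0,0,30,0,0,0,30,0,0,0,30,0,0,0,20,0,0,0,16,0,0,0,10,0,0,0,0,0,0,0,0,0])

```text
time_s: 3.5
eef_pos: [0.4414, 0.294, 0.0352]
eef_rot: [0.0, 0.895, 0.447, 0.0]
wrist_force: [1.1, -1.3, 0.1]
opening: 1.001
```

Call:
arm_command(plan=[0,0,0,0,0,0,0,0,0,0,0,0,0,0,0,0,0,0,0,0,0,0,0,0,0,0,0,0,0,0,0,0], grip=0.1)

```text
time_s: 4.3
eef_pos: [0.4416, 0.2943, 0.0362]
eef_rot: [-0.0, 0.895, 0.447, 0.001]
wrist_force: [-1.5, -0.3, 7.7]
opening: 0.646
```

Call:
arm_command(plan=[0,0,-10,0,0,0,-25,0,0,0,-35,0,0,0,-35,0,0,0,-35,0,0,0,-20,0,0,0,0,0])

```text
time_s: 5.0
eef_pos: [0.4432, 0.2947, 0.1991]
eef_rot: [0.0, 0.895, 0.447, 0.004]
wrist_force: [0.2, 0.6, -0.5]
opening: 0.652
```

```bash
python3 - <<'E'
from h import *
W=snap('wrist','w2.png'); togo([.464,.018,.2],1.4766)
E
```

```text
t 5.05 tcp [0.4419 0.2942 0.1966] head 0.927 F [ 0.1  0.1 -1.6] op 0.645 | shift mm [-207.6  183.5   -3.7] turn -0.55
```

View pics/w2.png

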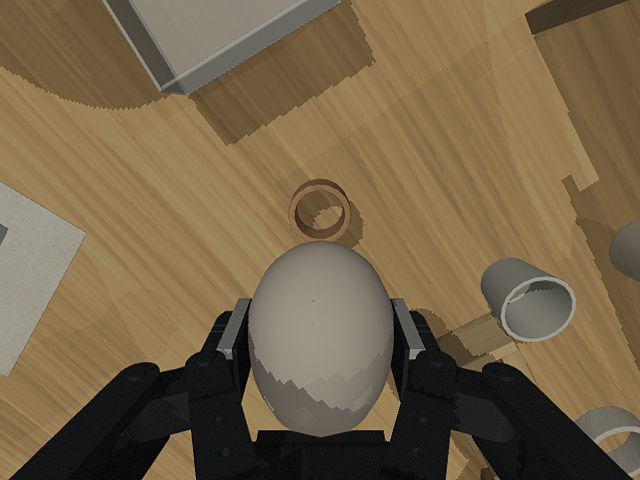

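The egg is held between the pads, with the opening at 0.645 (about 55 mm), and the ring is left behind at (320,210). I'll go next to the cradle, stopping short so I can see it past the egg.

Call:
arm_command(plan=[-20,16,0,0,-34.6,28.1,0,0,-34.6,28.1,0,0,-34.6,28.1,0,0,-34.6,28.1,0,0,-34.6,28.1,0,0,-34.6,28.1,0,0,-34.6,28.1,0,0,-14,12,0,0,0,0,0,-0.14,0,0,0,-0.14,0,0,0,-0.14,0,0,0,-0.13,0,0,0,0,0,0,0,0])

```text
time_s: 6.55
eef_pos: [0.4541, -0.0617, 0.1935]
eef_rot: [-0.001, 0.741, 0.672, -0.0]
wrist_force: [0.9, 0.6, -0.9]
opening: 0.647
```

```bash
python3 - <<'E'
from h import *
W=snap('wrist','w3.png'); togo([.464,.018,.2],1.4766)
print(proj(W,[.464,.018,.055]))
E
```

```text
t 6.6 tcp [ 0.4542 -0.0617  0.1938] head 1.474 F [-0.6 -0.4 -0.5] op 0.645 | shift mm [80.3  2.  -6.2] turn -0.003
[324.5 115.8]
```

View pics/w3.png

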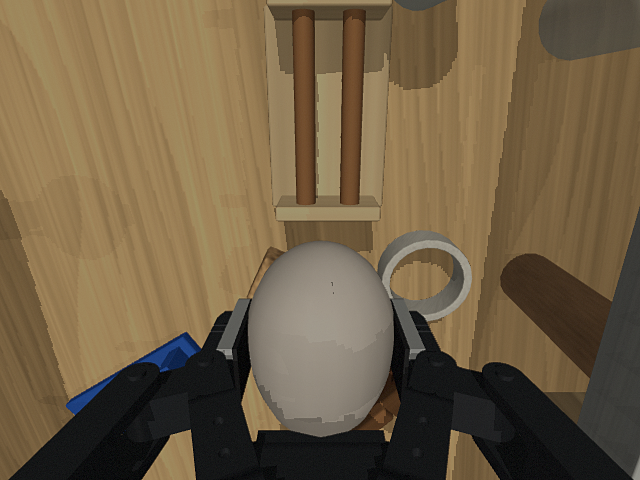

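```bash
python3 - <<'E'
from h import *
W=load('wrist')
P=[onz(W,*u,.046) for u in((304,22),(306,195),(354,22),(350,195))];print(P,np.linalg.norm(P[0]-P[2]),np.linalg.norm(P[1]-P[3]))
a=(P[0]+P[2])/2;b=(P[1]+P[3])/2;print('axis',a,b,'head',np.arctan2(*(a-b)[[1,0]]))
n=[onz(W,*u,.055) for u in((275,202),(380,202))];f=[onz(W,*u,.055) for u in((267,10),(392,10))]
nm,fm=np.mean(n,0),np.mean(f,0);print('boards',nm,fm,np.linalg.norm(nm-fm),np.linalg.norm(n[0]-n[1]),np.linalg.norm(f[0]-f[1]),np.arctan2(*(fm-nm)[[1,0]]))
c=(nm+fm)/2; print('ctr',c)
# egg held: ellipse centre row ~ 338 at tool plane
q,h,M,o=pose(); print('egg px ctr expected at tool (0,0,-22)',proj(W,q+M@[0,0,-.022]), [proj(W,q+M@[x,0,-.022]) for x in(-.042,.042)])
togo([c[0],c[1],.2],np.arctan2(*(fm-nm)[[1,0]]))
E
```

```text
[array([0.4557, 0.0807, 0.046 ]), array([ 0.4437, -0.0408,  0.046 ]), array([0.4902, 0.0773, 0.046 ]), array([ 0.4788, -0.0442,  0.046 ])] 0.03466713140714129 0.03526428788448736
axis [0.47295 0.079   0.046  ] [ 0.46125 -0.0425   0.046  ] head 1.4747960364254116
boards [ 0.46035 -0.04605  0.055  ] [0.47355 0.08425 0.055  ] 0.13096690421629428 0.08208105749806102 0.08309572792869684 1.4698360780002282
ctr [0.46695 0.0191  0.055  ]
egg px ctr expected at tool (0,0,-22) [322.5 343.8] [array([322.3, 428.6]), array([322.8, 240.5])]
t 6.6 tcp [ 0.4542 -0.0617  0.1938] head 1.474 F [-0.6 -0.4 -0.5] op 0.645 | shift mm [81.7  4.8 -6.2] turn 0.004
```

Call:
arm_command(plan=[20,1.8,0,0,40,2,0,0,21.5,1,0,0,0,0,30,0,0,0,30,0,0,0,30,0,0,0,25,0,0,0,15,0,0,0,0,0,0,0,0,0])

```text
time_s: 7.6
eef_pos: [0.4672, 0.0188, 0.0648]
eef_rot: [-0.0, 0.74, 0.673, -0.0]
wrist_force: [-0.4, 0.3, -1.1]
opening: 0.645
```

Call:
arm_command(plan=[0,0,2,0,0,0,2,0,0,0,2,0,0,0,0,0,0,0,0,0])

```text
time_s: 8.1
eef_pos: [0.4673, 0.0187, 0.0588]
eef_rot: [0.0, 0.74, 0.673, 0.0]
wrist_force: [0.3, -0.3, -0.5]
opening: 0.648
```

```bash
python3 - <<'E'
from h import *
for i in range(2): W=snap('wrist','w4.png'); togo([.467,.0185,.05],1.474)
m=cv2.cvtColor(W[0],cv2.COLOR_RGB2HSV)
E
```

```text
t 8.15 tcp [0.4674 0.0187 0.0588] head 1.477 F [-0.1 -0.  -1.2] op 0.648 | shift mm [-0.3 -0.3  8.8] turn 0.003
t 8.2 tcp [0.4674 0.0187 0.0588] head 1.477 F [-0.6  1.1 -0.2] op 0.647 | shift mm [-0.2 -0.3  8.8] turn 0.003
```

Call:
arm_command(plan=[0,0,2,0,0,0,2,0,0,0,1,0,0,0,0,0,0,0,0,0])

```text
time_s: 8.7
eef_pos: [0.4676, 0.0187, 0.0546]
eef_rot: [0.0, 0.739, 0.673, -0.0]
wrist_force: [-4.8, 0.4, 10.8]
opening: 0.644
```

Call:
arm_command(plan=[0,0,1,0,0,0,1,0,0,0,0,0,0,0,0,0])

```text
time_s: 9.1
eef_pos: [0.4678, 0.0186, 0.0543]
eef_rot: [0.0, 0.739, 0.673, -0.0]
wrist_force: [-11.8, 2.3, 30.3]
opening: 0.645
```

Call:
arm_command(plan=[0,-0.5,-1.5,0,0,-0.5,-1,0,0,0,0,0,0,0,0,0])

```text
time_s: 9.5
eef_pos: [0.4672, 0.0187, 0.0547]
eef_rot: [0.001, 0.74, 0.673, 0.001]
wrist_force: [1.1, 0.3, 6.7]
opening: 0.642
```

Call:
arm_command(plan=[0,0,0,0,0,0,0,0,0,0,0,0,0,0,0,0,0,0,0,0,0,0,0,0,0,0,0,0,0,0,0,0], grip=1)

```text
time_s: 10.3
eef_pos: [0.4663, 0.0188, 0.0542]
eef_rot: [-0.0, 0.74, 0.673, 0.0]
wrist_force: [-0.3, -1.2, 0.2]
opening: 1.0
```

Call:
arm_command(plan=[0,0,-10,0,0,0,-25,0,0,0,-35,0,0,0,-35,0,0,0,-35,0,0,0,-10,0,0,0,0,0])

```text
time_s: 11.0
eef_pos: [0.4675, 0.0186, 0.2064]
eef_rot: [0.002, 0.74, 0.673, 0.001]
wrist_force: [0.0, 0.1, -0.9]
opening: 1.002
```

```bash
python3 - <<'E'
from h import *
W=snap('wrist','w5.png'); togo([.467,.0185,.05],1.474)
S=snap('side','s5.png')
m=np.hstack([cv2.resize(W[0][80:380,170:470],(400,400)),cv2.resize(S[0][180:330,220:370],(400,400),interpolation=2)]);cv2.imwrite('pics/m5.png',m[:,:,::-1])
E
```

```text
t 11.05 tcp [0.4664 0.0188 0.2045] head 1.477 F [-0.2 -1.  -0.9] op 1.002 | shift mm [ -0.2   0.5 154.5] turn 0.003
```

View pics/m5.png

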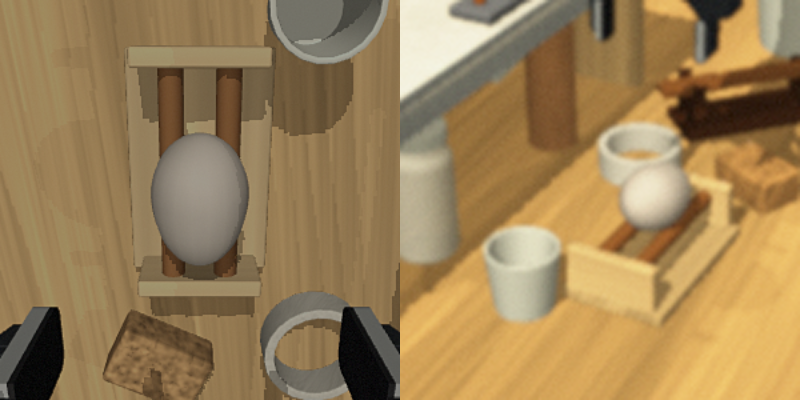

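The egg lies lengthwise on the rails: in the wrist crop at (200,200), along both rails between the end boards, and steady. Next is the paddle.

Call:
arm_command(plan=[-21,2.5,0,0,-43,5.4,0,0,-43,5.4,0,0,-43,5.4,0,0,-43,5.4,0,0,-43,5.4,0,0,-43,5.4,0,0,-21,3,0,0,0,0,0,0.147,0,0,0,0.147,0,0,0,0.147,0,0,0,0.147,0,0,0,0.147,0,0,0,0,0,0,0,0])

```text
time_s: 12.6
eef_pos: [0.4755, -0.2826, 0.203]
eef_rot: [-0.001, 0.931, 0.364, -0.0]
wrist_force: [0.9, -0.3, 0.0]
opening: 0.996
```

```bash
python3 - <<'E'
from h import *
W=snap('wrist','w6.png'); togo([.476,-.283,.05],.74)
print(proj(W,[.476,-.283,.058]))
E
```

```text
t 12.65 tcp [ 0.4756 -0.2828  0.2033] head 0.746 F [ 0.7 -0.3 -0.4] op 0.998 | shift mm [  0.2   0.8 153.3] turn 0.006
[322.1 218.9]
```

View pics/w6.png

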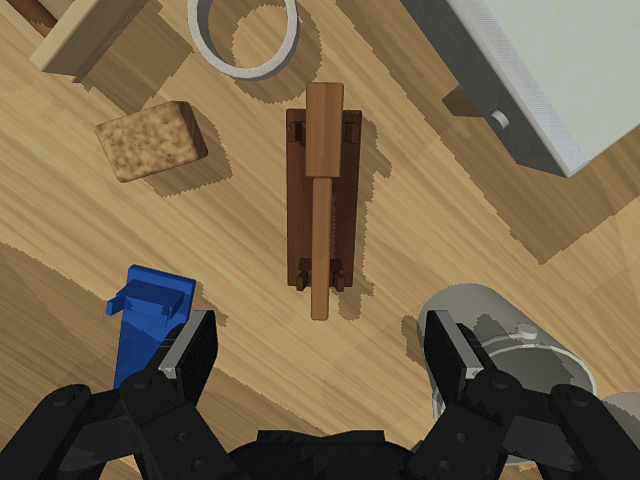

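```bash
python3 - <<'E'
from h import *
W=load('wrist')
b=onz(W,325,84,.055);j=onz(W,322.5,177,.057);h=onz(W,319.5,310,.058);e=onz(W,319.5,320,.05)
print(b,j,h,e,np.linalg.norm((b-e)[:2]),np.linalg.norm((b-j)[:2]))
hd=np.arctan2(*(b-h)[[1,0]]);d=np.array([np.cos(hd),np.sin(hd),0]); o=j-.03*d
print('head',hd,'origin',o,b-.1*d,'grip@-10',o-.01*d)
g=o-.01*d; togo([g[0],g[1],.05-.019],hd)
E
```

```text
[ 0.5519 -0.2154  0.055 ] [ 0.5011 -0.2601  0.057 ] [ 0.4127 -0.3386  0.058 ] [ 0.4015 -0.3489  0.05  ] 0.20110298356812106 0.06766631362797884
head 0.7244979551194606 origin [ 0.47863503 -0.27998279  0.057     ] [ 0.47701677 -0.28167596  0.055     ] grip@-10 [ 0.47114671 -0.28661038  0.057     ]
t 12.65 tcp [ 0.4756 -0.2828  0.2033] head 0.746 F [ 0.7 -0.3 -0.4] op 0.998 | shift mm [ -5.9   0.2 172.3] turn 0.021
```

```bash
python3 - <<'E'
from h import *
T=load('top'); W=load('wrist')
p=onz(T,477,241,.12); print('pail',p, 'dist to paddle pt',np.linalg.norm(p[:2]-[.4700,-.288]))
q,h,M,o=pose(); print('in tool',M.T@(p-q))
print('pail wrist edge', onz(W,424,290,0),onz(W,440,375,.12))
print('tape',onz(T,357,218,.03),'scraper',onz(T,355,259,.035))
E
```

```text
pail [ 0.4771 -0.4817  0.12  ] dist to paddle pt 0.19383008022492282
in tool [-0.13383277  0.1473609   0.08299342]
pail wrist edge [ 0.4793 -0.4256  0.    ] [ 0.4602 -0.4172  0.12  ]
tape [ 0.5449 -0.1382  0.03  ] scraper [ 0.4194 -0.134   0.035 ]
```

Call:
arm_command(plan=[-7,0,0,0.021,0,0,25,0,0,0,40,0,0,0,40,0,0,0,30,0,0,0,20,0,0,0,15,0,0,0,0,0,0,0,0,0])

```text
time_s: 13.55
eef_pos: [0.4709, -0.2886, 0.0347]
eef_rot: [0.0, 0.936, 0.353, 0.0]
wrist_force: [-0.3, -1.1, 0.4]
opening: 1.0
```

Call:
arm_command(plan=[0,0,0,0,0,0,0,0,0,0,0,0,0,0,0,0,0,0,0,0,0,0,0,0,0,0,0,0,0,0,0,0,0,0,0,0], grip=0)

```text
time_s: 14.45
eef_pos: [0.471, -0.2884, 0.0347]
eef_rot: [0.0, 0.936, 0.353, 0.0]
wrist_force: [0.5, 0.5, 5.3]
opening: 0.172
```

```bash
python3 - <<'E'
from h import *
togo([.4698,-.2878,.031],.7245)
E
```

```text
t 14.45 tcp [ 0.471  -0.2884  0.0347] head 0.721 F [0.5 0.5 5.3] op 0.172 | shift mm [-0.5 -1.3  3.7] turn -0.004
```

Gripped: the opening is 0.172 (about 15 mm), and the paddle axis is about 15 mm above the TCP. Next I lift it, turn the blade towards the shelf and take a look at the switch from above.

Call:
arm_command(plan=[0,0,-10,0,0,0,-25,0,0,0,-45,0,0,0,-48,0,0,0,-48,0,0,0,-48,0,0,0,-40,0,0,0,0,0.132,0,0,0,0.132,0,0,0,0.132,0,0,0,0.132,0,0,0,0.132,0,0,0,0.132,22,-44,0,0,22,-44,0,0,22,-44,0,0,22,-43,0,0,0,0,0,0,0,0,0,0])

```text
time_s: 16.35
eef_pos: [0.5709, -0.1185, 0.298]
eef_rot: [-0.0, 0.999, -0.034, -0.0]
wrist_force: [0.3, -0.5, -0.4]
opening: 0.172
```

```bash
python3 - <<'E'
from h import *
W=snap('wrist','w7.png'); togo([.571,-.12,.3],-.0725)
print('cover proj',proj(W,[.6408,-.0402,.217]),'lens',proj(W,[.6443,-.0119,.22]))
S=load('side')
print('tube base',onz(S,277,234,0),'jar base',onz(S,229,275,0))
E
```

```text
t 16.4 tcp [ 0.5706 -0.1196  0.298 ] head -0.07 F [ 0.6 -1.3  0. ] op 0.175 | shift mm [ 0.5  0.4 -2. ] turn 0.002
cover proj [180.  144.5] lens [128.8 142.2]
tube base [ 0.648  -0.1504  0.    ] jar base [0.6683 0.078  0.    ]
```

View pics/w7.png

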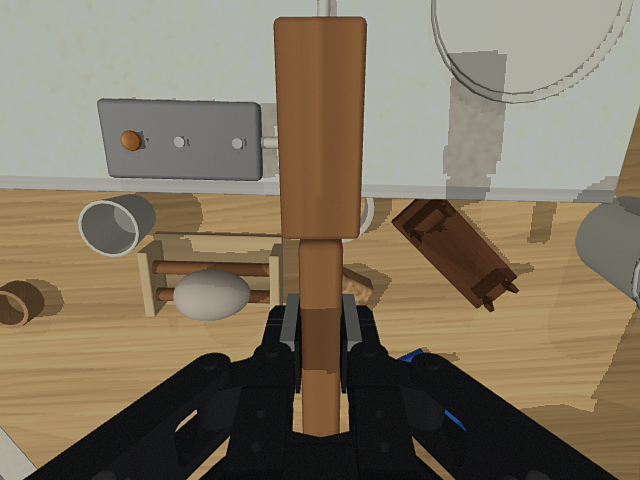

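```bash
python3 - <<'E'
from h import *
W=load('wrist')
C=[onz(W,*u,.217) for u in((98,99),(262,102),(261,178),(109,176))];print(C,np.mean(C,0),'lens',onz(W,130,141,.219))
a=onz(W,20,190,.205);b=onz(W,600,202,.205);print('lip',a,b,'yaw',np.arctan2(-(a-b)[0],(a-b)[1]))
print([ (np.linalg.norm(C[i]-C[(i+1)%4])).round(4) for i in range(4)])
bt=[onz(W,*u,.318) for u in((275,17),(366,17))];print('blade tip',bt,np.linalg.norm(bt[0]-bt[1]))
tp=np.mean(bt,0);q,h,M,o=pose();print('tip in tool',M.T@(tp-q))
jj=onz(W,321,239,.319);print('junction in tool',M.T@(jj-q))
yaw=-.0725;sx=np.array([np.cos(yaw),np.sin(yaw),0]);sy=np.array([-np.sin(yaw),np.cos(yaw),0])
c=np.mean(C,0);print('lobe',c-.004*sx+.026*sy,'lipfront under lobe by cover',c-.034*sx+.026*sy)
E
```

```text
[array([0.6688, 0.0014, 0.217 ]), array([ 0.6609, -0.0913,  0.217 ]), array([ 0.6178, -0.0855,  0.217 ]), array([0.6253, 0.0064, 0.217 ])] [ 0.6432  -0.04225  0.217  ] lens [ 0.6449 -0.0123  0.219 ]
lip [0.6186 0.0733 0.205 ] [ 0.5851 -0.3029  0.205 ] yaw -0.08881411898737351
[np.float64(0.093), np.float64(0.0435), np.float64(0.0922), np.float64(0.0438)]
blade tip [array([ 0.681 , -0.1128,  0.318 ]), array([ 0.6792, -0.1391,  0.318 ])] 0.026361524993823864
tip in tool [ 0.10968246 -0.00132656 -0.0200889 ]
junction in tool [ 0.04174341 -0.00090939 -0.02102438]
lobe [ 0.64109386 -0.01602856  0.217     ] lipfront under lobe by cover [ 0.61117267 -0.01385546  0.217     ]
```

The wrist view shows the cover centred at px (183,140), with sides of 93 × 44 mm (94 × 46 expected), and the amber lens at (130,141) on the +y end. This gives the lobe at about (0.641, -0.016) and the lip front at x = 0.611 there; the blade tip is 110 mm ahead of the TCP. I'll back off, descend beside the egg, then slide in under the lip.

Call:
arm_command(plan=[-20,-4,0,0.012,-40,-9,0,0,-40,-10,0,0,0,0,20,0,0,0,40,0,0,0,45,0,0,0,45,0,0,0,25,0,0,0,10,0,0,0,0,0,0,0,0,0])

```text
time_s: 17.5
eef_pos: [0.474, -0.0899, 0.1147]
eef_rot: [0.0, 0.999, -0.042, 0.001]
wrist_force: [0.3, 0.2, -0.5]
opening: 0.175
```

```bash
python3 - <<'E'
from h import *
W=snap('wrist','w8.png'); togo([.5434,-.0078,.1127],-.082)
for z in (.128,.133): print(z,proj(W,pose()[0]+pose()[2]@[.11,0,-(z-.1127)]))
E
```

```text
t 17.55 tcp [ 0.4744 -0.0899  0.115 ] head -0.084 F [-1.   0.3  0.6] op 0.176 | shift mm [ 61.9 -87.6   2.4] turn -0.002
0.128 [320.   16.9]
0.133 [320.   12.7]
```

View pics/w8.png

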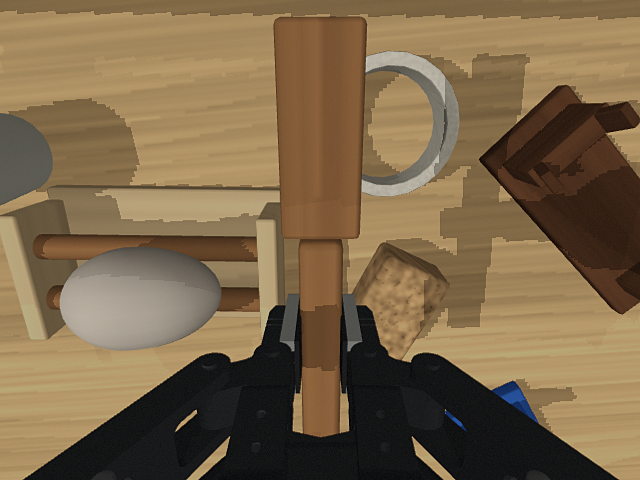

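Call:
arm_command(plan=[8,-24,0,0,14,-28,0,0,18,-22,0,0,14,-10,0,0,8,-3.6,0,0,0,0,0,0,0,0,0,0])

```text
time_s: 18.25
eef_pos: [0.5421, -0.0072, 0.1137]
eef_rot: [0.0, 0.999, -0.042, 0.0]
wrist_force: [-0.1, -0.3, -0.6]
opening: 0.173
```

Call:
arm_command(plan=[0,0,-3,0,0,0,-3,0,0,0,-2,0,0,0,0,0,0,0,0,0])

```text
time_s: 18.75
eef_pos: [0.5421, -0.0068, 0.1213]
eef_rot: [0.0, 0.999, -0.042, 0.0]
wrist_force: [0.6, 0.0, -1.0]
opening: 0.17
```

Call:
arm_command(plan=[0,0,-2,0,0,0,-2,0,0,0,-2,0,0,0,0,0,0,0,0,0])

```text
time_s: 19.25
eef_pos: [0.5423, -0.0067, 0.1273]
eef_rot: [0.0, 0.999, -0.042, 0.0]
wrist_force: [-0.4, 0.1, -1.4]
opening: 0.174
```

Call:
arm_command(plan=[0,0,-2,0,0,0,-2,0,0,0,0,0,0,0,0,0])

```text
time_s: 19.65
eef_pos: [0.542, -0.0065, 0.131]
eef_rot: [-0.0, 0.999, -0.042, -0.0]
wrist_force: [0.9, 1.4, -2.4]
opening: 0.167
```

```bash
python3 - <<'E'
from h import *
togo([.5434,-.0078,.135],-.082)
S=snap('side','s9.png');T=snap('top','t9.png')
o=ctrl.get_obs(); print(o['wrist_force'],o['torque'])
E
```

```text
t 19.65 tcp [ 0.542  -0.0065  0.131 ] head -0.083 F [ 0.9  1.4 -2.4] op 0.167 | shift mm [ 1.5  1.2 -4. ] turn -0.001
[-0.56419001  1.07561596 -2.90541162] [0.34522294 0.22854811 0.13520252]
```

Call:
arm_command(plan=[0,0,-2,0,0,0,-1,0,0,0,0,0,0,0,0,0])

```text
time_s: 20.15
eef_pos: [0.5418, -0.0062, 0.1339]
eef_rot: [-0.0, 0.999, -0.041, -0.0]
wrist_force: [0.9, 4.2, -7.0]
opening: 0.176
```

Call:
arm_command(plan=[0,0,-2,0,0,0,-1,0,0,0,0,0,0,0,0,0])

```text
time_s: 20.55
eef_pos: [0.5418, -0.0066, 0.137]
eef_rot: [-0.0, 0.999, -0.042, -0.0]
wrist_force: [0.3, 4.3, -6.8]
opening: 0.175
```

```bash
python3 - <<'E'
from h import *
for i in range(3):
    ctrl.camera('wrist');o=ctrl.get_obs(); print(o['wrist_force'].round(1),o['torque'].round(2),o['eef_pos'].round(4))
E
```

```text
[-0.5  4.8 -6.5] [0.75 0.62 0.35] [ 0.5418 -0.0066  0.137 ]
[-1.7  4.4 -6.5] [0.76 0.67 0.33] [ 0.5418 -0.0066  0.137 ]
[-2.   3.6 -6.9] [0.81 0.68 0.3 ] [ 0.5418 -0.0066  0.137 ]
```

The force rises from about 2 N to about 7 N at a blade-top height of about 154 mm, then stays flat. That is the rocker's end stop, at the height given for "on". I'll check the lens, then back out the way I came.

Call:
arm_command(plan=[0,0,4,0,0,0,8,0,0,0,9,0,0,0,0,0,-8,3.6,0,0,-14,10,0,0,-18,22,0,0,-14,28,0,0,-8,24,0,0,0,0,0,0,0,0,0,0])

```text
time_s: 21.8
eef_pos: [0.4731, -0.0894, 0.1167]
eef_rot: [0.0, 0.999, -0.042, 0.001]
wrist_force: [0.0, 0.5, -1.1]
opening: 0.174
```

```bash
python3 - <<'E'
from h import *
T0=cv2.imread('pics/top0.png')[:,:,::-1]; T9=cv2.imread('pics/t9.png')[:,:,::-1]
T=snap('top','t10.png'); W=snap('wrist','w10.png')
for im in(T0,T9,T[0]): print(im[172:177,314:320].reshape(-1,3).max(0),im[60:150,200:420].mean().round(1), im[172:177,314:320].mean((0,1)).round())
togo([.4744,-.0899,.298],-.082)
L=cv2.resize(T[0][110:270,190:450],(800,492),interpolation=2)
cv2.imwrite('pics/m10.png',np.vstack([L,])[:,:,::-1])
E
```

```text
[110  93  90] 115.5 [97. 78. 67.]
[111  95  93] 118.4 [100.  80.  69.]
[111  95  92] 118.3 [100.  80.  68.]
t 21.9 tcp [ 0.4734 -0.0885  0.1165] head -0.083 F [-0.4  0.4 -1.3] op 0.177 | shift mm [   1.2    1.3 -181.5] turn -0.001
```

View pics/m10.png

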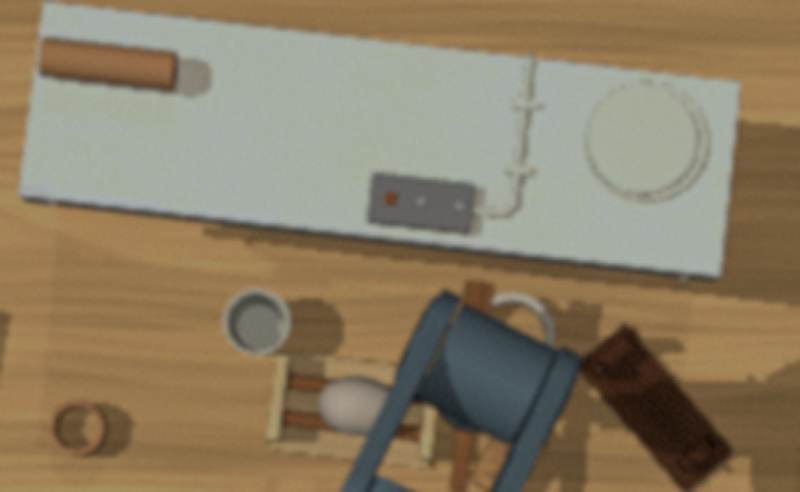

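No lamp glow is rendered, so the lens and brightness prove nothing either way. The evidence is the force and the height, plus the reaction tilted towards +y, as the underside of a rocker tilted "on" would give. Before placing the paddle back, I'll measure how far it tipped in the grip.

```bash
python3 - <<'E'
from h import *
for f in('w7','w8','w10'):
    im=cv2.imread('pics/%s.png'%f); h=cv2.cvtColor(im,cv2.COLOR_BGR2HSV); g=im.astype(int)
    m=(h[...,0]<15)&(h[...,1]>125)
    r=[]
    for row in(40,100,200,225,270):
        c=[x for x in range(240,400) if m[row,x]]; 
        run=[x for x in range(320,200,-1) if not m[row,x]][:1]+[x for x in range(320,420) if not m[row,x]][:1]; r.append(run)
    col=[y for y in range(100,0,-1) if not m[y,320]][:1]; print(f,'tip row',col,'widths',r)
    gr=cv2.cvtColor(im,cv2.COLOR_BGR2GRAY).astype(int)
    print('edge', 1+np.abs(np.diff(gr[5:40,300:340].mean(1))).argmax()+5, 'junction',1+np.abs(np.diff(gr[225:250,305:335].mean(1))).argmax()+225)
E
```

```text
w7 tip row [97] widths [[308, 354], [317, 362], [303, 323], [320, 320], [319, 327]]
edge 17 junction 239
w8 tip row [97] widths [[314, 329], [315, 322], [309, 327], [302, 321], [320, 320]]
edge 17 junction 239
w10 tip row [99] widths [[320, 320], [317, 322], [318, 343], [319, 325], [317, 321]]
edge 20 junction 238
```

Call:
arm_command(plan=[0,0,-15,0,0,0,-40,0,0,0,-35,0,0,0,0,-0.134,0,0,0,-0.134,0,0,0,-0.134,0,0,0,-0.134,0,0,0,-0.134,0,0,0,-0.134,-13,15,0,0,-27,30,0,0,-27,30,0,0,-27,30,0,0,-27,30,0,0,-13,13.5,0,0,0,0,0,0,0,0,0,0])

```text
time_s: 23.6
eef_pos: [0.4706, -0.2877, 0.2057]
eef_rot: [-0.001, 0.936, 0.353, -0.0]
wrist_force: [0.8, -0.0, -0.4]
opening: 0.176
```

```bash
python3 - <<'E'
from h import *
W=snap('wrist','w11.png'); togo([.471,-.2884,.0347],.721)
E
```

```text
t 23.65 tcp [ 0.4707 -0.2872  0.2058] head 0.722 F [ 0.4  1.7 -1.1] op 0.174 | shift mm [ -0.6   1.3 171.1] turn 0.001
```

Call:
arm_command(plan=[-0.5,1,15,0,0,0,35,0,0,0,40,0,0,0,35,0,0,0,20,0,0,0,10,0,0,0,0,0,0,0,0,0])

```text
time_s: 24.45
eef_pos: [0.4714, -0.2899, 0.0519]
eef_rot: [0.001, 0.936, 0.353, 0.0]
wrist_force: [0.3, 0.4, -0.7]
opening: 0.175
```

Call:
arm_command(plan=[0,0,3,0,0,0,3,0,0,0,3,0,0,0,0,0,0,0,0,0])

```text
time_s: 24.95
eef_pos: [0.4707, -0.29, 0.0422]
eef_rot: [-0.0, 0.936, 0.353, -0.0]
wrist_force: [0.6, 0.0, -0.3]
opening: 0.175
```

Call:
arm_command(plan=[0,0,2,0,0,0,2,0,0,0,0,0,0,0,0,0])

```text
time_s: 25.35
eef_pos: [0.4707, -0.2899, 0.0381]
eef_rot: [-0.0, 0.936, 0.353, -0.0]
wrist_force: [0.5, 0.3, -0.4]
opening: 0.172
```

Call:
arm_command(plan=[0,0,1,0,0,0,1,0,0,0,0,0,0,0,0,0])

```text
time_s: 25.75
eef_pos: [0.4709, -0.2902, 0.0365]
eef_rot: [0.0, 0.936, 0.353, 0.0]
wrist_force: [-1.6, 0.1, 3.1]
opening: 0.174
```

Call:
arm_command(plan=[0.5,-1,1,0,0,0,1,0,0,0,0,0,0,0,0,0])

```text
time_s: 26.15
eef_pos: [0.4709, -0.2898, 0.035]
eef_rot: [0.001, 0.936, 0.353, 0.0]
wrist_force: [-2.8, -2.7, 5.9]
opening: 0.171
```

Call:
arm_command(plan=[0,0,0,0,0,0,0,0,0,0,0,0,0,0,0,0,0,0,0,0], grip=0.35)

```text
time_s: 26.65
eef_pos: [0.4704, -0.2887, 0.034]
eef_rot: [-0.0, 0.936, 0.353, -0.0]
wrist_force: [-0.3, -0.0, 0.2]
opening: 0.352
```

Call:
arm_command(plan=[0,0,0,0,0,0,0,0,0,0,0,0,0,0,0,0,0,0,0,0], grip=1)

```text
time_s: 27.15
eef_pos: [0.4704, -0.2889, 0.0342]
eef_rot: [-0.0, 0.936, 0.353, 0.0]
wrist_force: [0.5, 0.2, 0.2]
opening: 0.999
```

Call:
arm_command(plan=[0,0,-10,0,0,0,-30,0,0,0,-40,0,0,0,-45,0,0,0,-40,0,0,0,0,0,0,0,0,0])

```text
time_s: 27.85
eef_pos: [0.471, -0.2894, 0.2011]
eef_rot: [0.002, 0.936, 0.353, 0.001]
wrist_force: [-0.1, -0.4, -0.4]
opening: 0.996
```

```bash
python3 - <<'E'
from h import *
W=snap('wrist','w12.png'); S=snap('side','s12.png'); togo([.471,-.2884,.2],.721)
m=np.hstack([cv2.resize(W[0][0:400,220:520],(450,600)),cv2.resize(S[0][160:330,210:310+0],(350,600),interpolation=2)])
m=np.hstack([cv2.resize(W[0][40:360,200:440],(400,533)),cv2.resize(S[0][170:303,300:400],(400,533),interpolation=2)])
cv2.imwrite('pics/m12.png',m[:,:,::-1])
E
```

```text
t 27.95 tcp [ 0.4698 -0.2882  0.1983] head 0.721 F [ 0.4 -0.5 -0.7] op 1.005 | shift mm [ 0.8  0.9 -1.7] turn -0.0
```

View pics/m12.png

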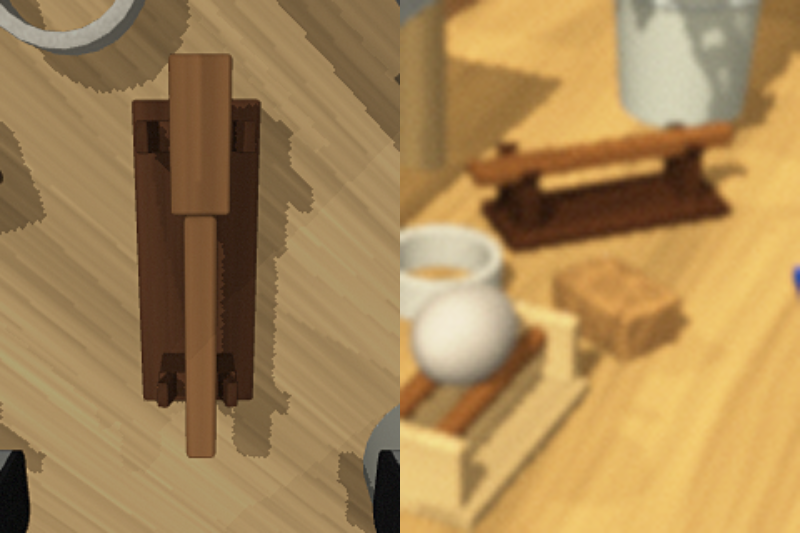

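The paddle lies in both notches, with its blade in the blade notch (crop (200,130)) and its handle in the other (crop (200,380)). The egg is still on the rails and the gripper is clear at z = 0.2 m, so I'm handing in.

```bash
python3 -c "
from bench import ctrl; print(ctrl.hand_in(), ctrl.get_obs()['time_s'])"
```

```text
the job is handed in; nothing more can be done
the job is handed in; nothing more can be done
```

The job is handed in, about 28 s into the 67 s allowed. The egg and paddle are confirmed by camera; that the lamp switch is on I could only infer from force and height.

- **Egg:** it lies lengthwise on both rails of the cradle. I set it down to contact rather than dropping it, pressing with up to 30 N and easing off to about 7 N before letting go. The last side view still shows it resting on the rails.
- **Lamp switch:** I pushed up the +y lobe with the blade of the paddle. The force rose from about 2 N to 7 N with the blade top at about 154 mm, the height given for fully on. It then stayed flat over the last 3 mm while the paddle gave in the grip. The reaction leaned towards +y, as it should for a rocker tilted on. The pictures showed no change in the lens or the light, and the rocker itself can't be seen.
- **Paddle:** it had tipped about 3 mm nose-down in the grip. It went back into its dark rest, and the last wrist and side views show it in both notches.
- **Everything else:** the tape roll, cork block and tub looked undisturbed in the views, and the wrist force never rose on the way. I did not re-measure where these things stand. The gripper ended open and clear, about 0.2 m above the table.

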